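Sort keyboard parts into their trays

TASK

Sort the loose keyboard parts on the bench: the brass weight into the blue tray, the silver volume knob into the orange tray, the long dark grey keycap into the white tray, and the two dark red feet into the yellow tray. Pick the two feet up together in one grasp and set them down as a pair, parallel and side by side. Set every part down gently rather than dropping it, each flat on its tray's floor, the same way up as it lies now, and let go.

Things in the scene. Friction and masses are not known exactly. Their poses are not given: they have to be found in the camera images.
- weight: polished brass weight, a flat bar 30 (x) x 70 (y) x 12 (z) mm with four black dots, 140 to 280 g. Origin: centre of its underside. Lies loose on the table, its long (y) axis within 0.5 rad of across the robot's view (world y). z up.
- knob: silver aluminium volume knob, an upright cylinder 30 mm in diameter and 18 mm high with a short black mark on top, 30 to 60 g. Origin: centre of its underside; z up. Stands loose on the table.
- keycap: dark grey long keycap, 18 (x) x 52 (y) mm at the foot, straight sided to 8 mm high, then a narrower top 14 x 46 mm up to 12 mm, 8 to 17 g. Origin: centre of its underside. Lies loose on the table, its long (y) axis within 0.5 rad of across the robot's view (world y). z up.
- foot_a: one of two identical dark red anodised aluminium keyboard feet, a straight bar 12 (x) x 90 (y) x 14 (z) mm with two small black dots on top, 25 to 60 g. Origin: centre of its underside. Lies loose on the table, its long (y) axis within 0.5 rad of across the robot's view (world y). z up. The two lie parallel, side by side with a 2 mm gap, so the pair is 26 mm wide over both; this is the one on the -x side of the pair.
- foot_b: one of two identical dark red anodised aluminium keyboard feet, a straight bar 12 (x) x 90 (y) x 14 (z) mm with two small black dots on top, 25 to 60 g. Origin: centre of its underside. Lies loose on the table, its long (y) axis within 0.5 rad of across the robot's view (world y). z up. The two lie parallel, side by side with a 2 mm gap, so the pair is 26 mm wide over both; this is the one on the +x side of the pair.
- tray_yellow: yellow shallow open square plastic tray, fixed to the table, 130 x 130 mm outside, walls 3 mm thick, rim 18 mm above the table, floor top 3 mm above the table (inside 124 x 124 mm). Origin: centre of its underside on the table; x and y along its sides, z up. The same size as the other trays; it may stand in any of the four tray places, turned up to 0.25 rad.
- tray_orange: orange shallow open square plastic tray, fixed to the table, 130 x 130 mm outside, walls 3 mm thick, rim 18 mm above the table, floor top 3 mm above the table (inside 124 x 124 mm). Origin: centre of its underside on the table; x and y along its sides, z up. The same size as the other trays; it may stand in any of the four tray places, turned up to 0.25 rad.
- tray_white: white shallow open square plastic tray, fixed to the table, 130 x 130 mm outside, walls 3 mm thick, rim 18 mm above the table, floor top 3 mm above the table (inside 124 x 124 mm). Origin: centre of its underside on the table; x and y along its sides, z up. The same size as the other trays; it may stand in any of the four tray places, turned up to 0.25 rad.
- tray_blue: blue shallow open square plastic tray, fixed to the table, 130 x 130 mm outside, walls 3 mm thick, rim 18 mm above the table, floor top 3 mm above the table (inside 124 x 124 mm). Origin: centre of its underside on the table; x and y along its sides, z up. The same size as the other trays; it may stand in any of the four tray places, turned up to 0.25 rad.

How it is judged:
By the outcome, as a careful person would: the job done as asked, in the order asked, and still so for the second after the job is handed in, with the robot touching nothing.
It also fails if it takes over 118 s, if anything falls off the work surface, if the arm or the gripper's body presses on something with over 40 N, if the wrist force passes 120 N, or if a joint passes its speed limit or range.

ROBOT

A 6-joint arm with a two-finger parallel gripper is mounted at the origin on the work surface. World frame = base frame: x ahead of the robot, y to its left, z up, the work surface at z = 0. Lengths are in mm, angles in rad, forces in N, time in s.
With the tool pointing down it reaches from about 350 to 925 mm from the base axis. Payload 6.4 kg.
Tool frame: the origin (TCP) lies between the finger pads; the fingertips stand 25 mm ahead of it and the grasp point (between the pads) lies 6 mm ahead of it (finger_overhang is the distance from the TCP to the fingertips, in mm); z points along the fingers, y is the line along which they close (so a half turn about z gives the same grasp; the last joint's range is limited). The gripper opens to 85 mm and grips with 20 to 120 N. Pads are 22 mm wide; open, the fingers measure 114 mm over their backs; the gripper's body (76 mm by 85 mm) begins 54 mm behind the grasp point. The pads swing forward as they close: fully open they stand 13 mm farther back than shut.
Start: joints at [-1.463, 0.245, 1.558, -0, 1.339, -0.174], TCP at [180.76, -624.371, 219.89] pointing down, gripper open.
Joint ranges: [-3.13, 3.13], [-1.02, 2.26], [0.13, 2.54], [-0.95, 4.09], [0.21, 2.88], [-2.74, 2.74]. Speed limits (rad/s): [2.57, 2.57, 3.14, 3.14, 3.14, 3.14].

INTERFACE

Orientations are given as a 3x3 rotation matrix whose columns are the frame's x, y, z axes.
In Python, from workcell import * gives the robot as it stands.
- The arm moves only by the tool play_rows, never from a script. Its argument "moves" is a list that holds one entry, the list of rows, each a list of 7 numbers: the closure, from 0 (fully open) to 1 (shut), then the shift along the tool's x, y, z in cm, then the turn, a rotation vector about the tool's x, y, z in rad. In form: [[[grip, tx, ty, tz, ax, ay, az], ...]]. A call has 1 to 10 rows; each row shifts and turns the commanded pose from where the row before left it, along the tool's axes as they then stand; what a row does not reach is not made up. A row lasts 1/10 s, in which the tool goes at most 50 mm and 8.59 degrees, less where a joint would pass 70% of its speed; a pose out of reach is approached as far as the arm can. A call is refused whole if a number of a shift passes 5 or a number of a turn 0.15, either way. A call with a gripper value outside its range is refused whole. The fingers move at their own pace and stop on an object; "grip_force" is the grip in N (left out, the last holds). Time passes only in rows, so rows that do not move let the fingers close. It gives the time, the measured TCP pose, the force, the opening and the grip force at its end, in the units of the state.
- get_obs(): the state, without advancing time (a new reading comes with each control period).
- camera(name): name is "side" or "top"; returns a dict with "image" (420x560x3 uint8, blue, green, red), "camera_matrix" (3x3 intrinsics, pixels), "extrinsics" (4x4, takes a point from camera to world coordinates). Camera axes: x right, y up, looking along -z (the intrinsics and any distortion apply to the point x, -y, -z); pixel columns grow to the right and rows downward; lengths in mm; the calibration is good to about 2 mm. A picture is of the moment at which its call begins. There is no depth.
- sign_off(): hands the job in; it is judged then, once.
The state is a dict: "time": time; "joint_positions": joint angles; "joint_vel": joint speeds; "joint_efforts": joint torques, N m; "tool_pos": TCP position; "tool_rot": TCP orientation; "wrist_force": force on the tool from outside, world axes, zero at the start; "wrist_torque": the same for the moment, N m; "opening": opening from 0.0 (shut) to 1.0 (fully open); "finger_force": force on a finger pad.
Only numpy, scipy, OpenCV 4.12 (cv2) and the standard library are available. Lean on these libraries where they do the work, as an engineer would, in place of code of your own. Each camera call takes 0.05 s, during which the arm holds its last target. There are 200 camera calls.

## Working session

There is one attempt and no reset: what is moved stays moved. The work goes in short steps, Python scripts to look and compute and a tool call to move; the robot and the scene stay as the last step left them, time stands still between calls to the robot, and variables do not carry over. Pictures are saved under pics/ and viewed, at most 14 in all, crops included, and the job is handed in when it is done.

Besides the shell and the picture viewer there is one more tool, called after ">>>" by a JSON object that holds its "api" and its "payload", one argument or row to a line. play_rows: Moves the arm, as the interface text tells. Its arguments: {"type":"object","properties":{"moves":{"type":"array","items":{"type":"array","items":{"type":"array","items":{"type":"number"}}}},"grip_force":{"type":"number"}},"required":["moves"]}

```bash
mkdir -p pics; ls
python3 - <<'E'
from workcell import *
import cv2
o=get_obs()
print(o)
for n in("top","side"):
    c=camera(n);cv2.imwrite(f"pics/{n}0.png",c["image"]);print(n,c["camera_matrix"],c["extrinsics"],c.keys())
E
```

```text
pics
{'time': 0.0, 'joint_positions': array([-1.46310551e+00,  2.45809719e-01,  1.55900493e+00, -2.72421337e-05,
        1.33867995e+00, -1.74109102e-01]), 'joint_vel': array([-0.00027605,  0.00229707,  0.00133324,  0.00011089,  0.00087415,
       -0.00129804]), 'joint_efforts': array([-4.40660251e-04, -4.29509175e+01, -3.26133513e+01, -1.50462433e-04,
        5.28974924e-03, -7.12988367e-06]), 'tool_pos': array([ 180.68611248, -623.78762122,  218.78799926]), 'tool_rot': array([[ 9.60554749e-01,  2.78090848e-01, -2.30784221e-04],
       [ 2.78090779e-01, -9.60552942e-01,  1.88807661e-03],
       [ 3.03376365e-04, -1.87777992e-03, -9.99998191e-01]]), 'wrist_force': array([ 0.05410936, -0.43571153, -0.11547195]), 'wrist_torque': array([-0.04725596, -0.03838431, -0.00320929]), 'finger_force': 0.0, 'opening': 0.9960932612563339}
top [[391.63052323   0.         281.30585091]
 [  0.         391.63052323 213.66414765]
 [  0.           0.           1.        ]] [[ 1.37197685e-01  9.62674696e-01 -2.33311433e-01  3.59616256e+02]
 [-9.90530161e-01  1.34566681e-01 -2.72361518e-02 -9.17635673e+00]
 [ 5.17639106e-03  2.34838748e-01  9.72020559e-01  7.48726334e+02]
 [ 0.00000000e+00  0.00000000e+00  0.00000000e+00  1.00000000e+00]] dict_keys(['image', 'camera_matrix', 'extrinsics'])
side [[449.42362513   0.         292.77438167]
 [  0.         449.42362513 206.55115561]
 [  0.           0.           1.        ]] [[-7.78716216e-01  4.55154944e-01 -4.31781231e-01  8.55150141e+01]
 [-6.27321332e-01 -5.55788502e-01  5.45497101e-01  5.93153674e+02]
 [ 8.30665921e-03  6.95653016e-01  7.18329925e-01  7.93017447e+02]
 [ 0.00000000e+00  0.00000000e+00  0.00000000e+00  1.00000000e+00]] dict_keys(['image', 'camera_matrix', 'extrinsics'])
```

View pics/top0.png

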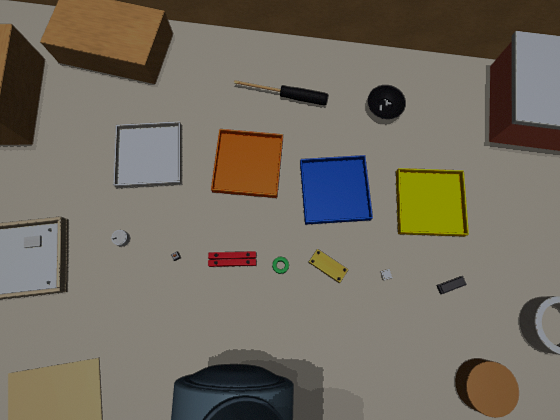

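View pics/side0.png

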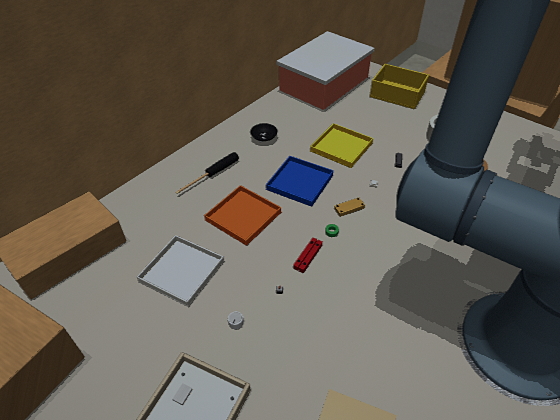

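```bash
cat > h.py <<'E'
from workcell import *
import cv2, numpy as np
def world(c,px,z):
    K=c["camera_matrix"];E=c["extrinsics"]
    px=np.atleast_2d(np.array(px,float));d=np.c_[(px-K[:2,2])/[K[0,0],K[1,1]],np.ones(len(px))]*[1,-1,-1]
    d=d@E[:3,:3].T;t=E[:3,3]
    return t+d*((z-t[2])/d[:,2])[:,None]
def crop(img,x,y,w,h,s,name): cv2.imwrite(f"pics/{name}.png",cv2.resize(img[y:y+h,x:x+w],None,fx=s,fy=s,interpolation=cv2.INTER_CUBIC))
E
python3 - <<'E'
from h import *
c=camera("top");im=c["image"]
a=cv2.resize(im[225:305,195:355],None,fx=5,fy=5,interpolation=cv2.INTER_CUBIC)
b=np.zeros((200,800,3),np.uint8)
b[:,:250]=cv2.resize(im[220:260,95:145],None,fx=5,fy=5,interpolation=cv2.INTER_CUBIC)
b[:,300:600]=cv2.resize(im[265:305,425:485],None,fx=5,fy=5,interpolation=cv2.INTER_CUBIC)
cv2.imwrite("pics/a.png",np.vstack([a,b]))
hsv=cv2.cvtColor(im,cv2.COLOR_BGR2HSV)
def seg(n,lo,hi,roi,z):
    x0,y0,x1,y1=roi
    m=cv2.inRange(hsv[y0:y1,x0:x1],lo,hi)
    p=cv2.findNonZero(m).reshape(-1,2)+[x0,y0]
    w=world(c,p,z)[:,:2].astype(np.float32)
    r=cv2.minAreaRect(w);q=cv2.boxPoints(r)
    e=q[1]-q[0] if np.linalg.norm(q[1]-q[0])>np.linalg.norm(q[2]-q[1]) else q[2]-q[1]
    print(n,len(p),np.round(r[0],1),np.round(r[1],1),"long axis ang",round(float(np.arctan2(e[1],e[0])),3))
seg("blue",(110,150,40),(130,255,255),(290,145,385,235),18)
seg("orange",(5,150,60),(20,255,255),(200,120,295,205),18)
seg("yellow",(25,150,60),(35,255,255),(385,160,480,245),18)
seg("feet",(0,150,60),(8,255,255),(200,240,265,275),14)
seg("weight",(15,90,60),(32,255,255),(300,240,355,290),12)
seg("keycap",(0,0,0),(180,255,75),(430,270,475,300),8)
seg("knob",(0,0,0),(180,28,255),(105,225,135,250),18)
print(hsv[155,150],hsv[238,120],hsv[238,150],hsv[125,117],world(c,[[115,125],[180,122],[182,184],[117,187]],18))
E
```

```text
blue 4143 [599.4 -85.9] [132.3 129.7] long axis ang 0.205
orange 4041 [629.3  92.9] [133.9 129.4] long axis ang 0.047
yellow 4070 [ 600.  -272.9] [133.  134.4] long axis ang -1.467
feet 22 [438.4  91.4] [26.  86.4] long axis ang -1.38
weight 585 [449.8 -89.2] [69.3 30.4] long axis ang 1.111
keycap 290 [ 446.3 -320.8] [18.6 54.1] long axis ang -1.085
knob 683 [447.9 307.9] [46. 59.] long axis ang -1.432
[110  20 152] [110   6 138] [ 21  27 133] [105  14 151] [[671.40506591 370.31204054  18.        ]
 [696.2928899  241.42374318  18.        ]
 [567.19251952 211.52078685  18.        ]
 [543.62777299 335.49477681  18.        ]]
```

View pics/a.png

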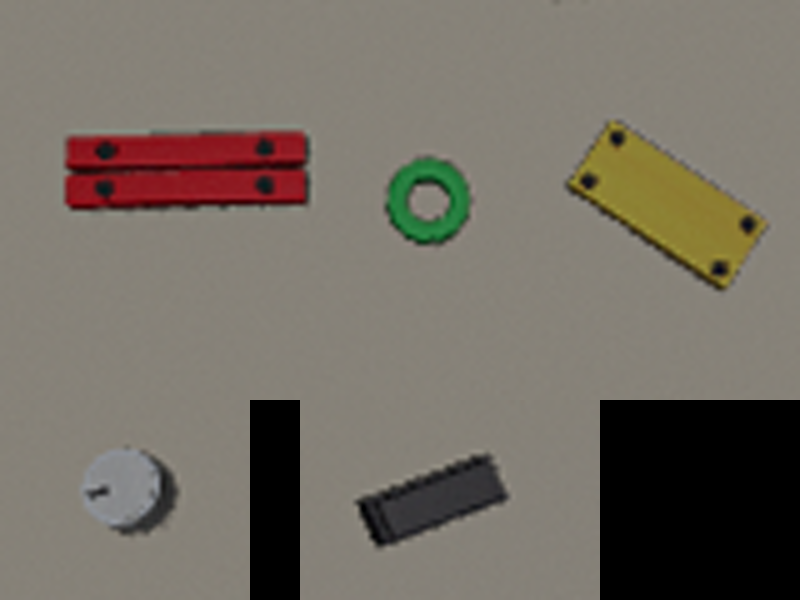

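```bash
cat >> h.py <<'E'
def delta(xy,psi,z=None):
    "turn about tool z first, then shift in the turned tool frame (cm)"
    o=get_obs();R=o["tool_rot"];p=o["tool_pos"]
    cur=np.arctan2(R[1,1],R[0,1]);d=(psi-cur+np.pi/2)%np.pi-np.pi/2
    az=-d;Rn=np.array([[np.sin(psi),0],[0,0]])
    f=cur+d;y=np.array([np.cos(f),np.sin(f)]);x=np.array([-y[1],y[0]])
    v=np.array(xy)-p[:2]
    print("az",round(az,3),"tx",round(v@x/10,2),"ty",round(v@y/10,2),"tz",None if z is None else round((p[2]-z)/10,2),"pos",p.round(1),"tilt",R[:2,2].round(4),"F",o["wrist_force"].round(1),"open",round(o["opening"],3),"ff",o["finger_force"],"t",round(o["time"],2))
E
python3 - <<'E'
from h import *
R=get_obs()["tool_rot"];print(R[:,0],[-R[1,1],R[0,1]])
c=camera("top")
P=lambda l,z:world(c,l,z)[:,:2].round(1).tolist()
D=lambda l,ox,oy:[(x/5+ox-.4,y/5+oy-.4) for x,y in l]
print("weight dots",P(D([(617,137),(588,181),(748,224),(719,268)],195,225),12))
print("feet dots",P(D([(106,151),(264,148),(105,188),(265,185)],195,225),14))
print("knob",P(D([(122,87)],95,220),18))
print("keycap top 4",P(D([(125-35,97),(190,60),(207,95),(100,137)],425,265),10))
s=camera("side");print("white tray side",world(s,[[179,238],[222,261],[184,302],[140,269]],18).round(1),"knob",world(s,[[235,318]],18))
delta((450,-89),-.46,120)
E
```

```text
[9.60569453e-01 2.78040033e-01 2.55245524e-04] [np.float64(0.9605682948371832), np.float64(0.27804009687859005)]
weight dots [[472.2, -67.5], [454.1, -58.6], [446.4, -119.9], [428.7, -110.8]]
feet dots [[440.1, 122.5], [449.4, 63.8], [426.3, 120.4], [435.7, 61.3]]
knob [[447.7, 308.6]]
keycap top 4 [[445.0, -304.7], [463.8, -341.3], [451.7, -348.0], [430.8, -309.0]]
white tray side [[687.2 242.7  18. ]
 [566.8 227.4  18. ]
 [553.  347.1  18. ]
 [685.6 351.5  18. ]] knob [[449.61723323 308.98440848  18.        ]]
az -0.829 tx 59.9 ty 0.37 tz 9.93 pos [ 180.7 -624.1  219.3] tilt [-0.0001  0.0009] F [ 0.2 -0.3  0.3] open 0.999 ff 0.0 t 0.25
```

>>> {"api": "play_rows", "payload": {
  "moves": [
    [[0.3,0,0,-4,0,0,-0.138],[0.3,0,0,-4,0,0,-0.138],[0.3,0,0,0,0,0,-0.138],[0.3,0,0,0,0,0,-0.138],[0.3,0,0,0,0,0,-0.138],[0.3,0,0,0,0,0,-0.138],[0.3,4.5,0,0,0,0,0],[0.3,4.5,0,0,0,0,0],[0.3,4.5,0,0,0,0,0],[0.3,4.5,0,0,0,0,0]]
  ],
  "grip_force": 40
}}

```text
time: 1.25
tool_pos: [261.3, -461.5, 299.7]
tool_rot: [[0.445, 0.895, 0.0], [0.895, -0.445, 0.0], [0.0, -0.0, -1.0]]
wrist_force: [0.8, -0.3, 1.0]
opening: 0.701
finger_force: 0.0
```

>>> {"api": "play_rows", "payload": {
  "moves": [
    [[0.3,4.5,0,0,0,0,0],[0.3,4.5,0,0,0,0,0],[0.3,4.5,0,1,0,0,0],[0.3,4.5,0,2,0,0,0],[0.3,4.5,0,2,0,0,0],[0.3,4.5,0,3,0,0,0],[0.3,4.5,0,3,0,0,0],[0.3,4.5,0,3,0,0,0],[0.3,4.5,0,3,0,0,0],[0.3,0,0,0,0,0,0]]
  ]
}}

```text
time: 2.25
tool_pos: [433.1, -107.5, 134.7]
tool_rot: [[0.439, 0.898, -0.007], [0.898, -0.439, 0.005], [0.001, -0.008, -1.0]]
wrist_force: [0.3, 0.4, -0.2]
opening: 0.701
finger_force: 0.0
```

Run:
```python
from h import *
delta((450.3,-89.2),-.458,30)
```

```text
az 0.003 tx 2.4 ty 0.73 tz 10.47 pos [ 433.1 -107.5  134.7] tilt [-0.007   0.0049] F [ 0.3  0.4 -0.2] open 0.701 ff 0.0 t 2.25
```

>>> {"api": "play_rows", "payload": {
  "moves": [
    [[0.3,1.2,0.35,2,0,0,0],[0.3,1.2,0.35,3,0,0,0],[0.3,0,0,2,0,0,0],[0.3,0,0,0,0,0,0],[0.3,0,0,0,0,0,0]]
  ]
}}

```text
time: 2.75
tool_pos: [452.2, -94.9, 69.7]
tool_rot: [[0.445, 0.895, 0.001], [0.895, -0.445, -0.0], [-0.0, 0.001, -1.0]]
wrist_force: [1.0, -0.0, 0.6]
opening: 0.7
finger_force: 0.0
```

Run:
```python
from h import *
delta((450.3,-89.2),-.458,30)
s=camera("side");crop(s["image"],270,130,160,120,5,"w1")
```

```text
az -0.004 tx 0.43 ty -0.42 tz 3.97 pos [452.2 -94.9  69.7] tilt [ 0.0005 -0.0004] F [ 1.  -0.   0.6] open 0.7 ff 0.0 t 2.75
```

View pics/w1.png

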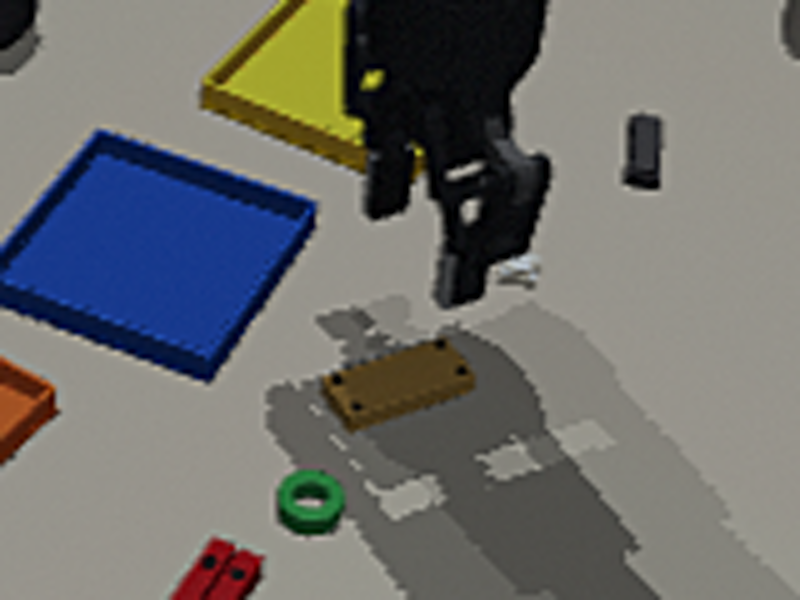

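>>> {"api": "play_rows", "payload": {
  "moves": [
    [[0.45,0.4,-0.4,0,0,0,0],[0.45,0,0,1.5,0,0,0],[0.45,0,0,1.5,0,0,0],[0.45,0,0,1,0,0,0],[0.45,0,0,0,0,0,0],[0.45,0,0,0,0,0,0]]
  ]
}}

```text
time: 3.4
tool_pos: [450.5, -89.0, 29.6]
tool_rot: [[0.445, 0.896, 0.001], [0.896, -0.445, -0.0], [0.0, 0.001, -1.0]]
wrist_force: [0.2, -0.2, -0.4]
opening: 0.549
finger_force: 0.0
```

Run:
```python
from h import *
delta((450.3,-89.2),-.458,26)
s=camera("side");crop(s["image"],300,150,100,75,8,"w2")
```

```text
az -0.003 tx -0.02 ty -0.01 tz 0.36 pos [450.5 -89.   29.6] tilt [ 0.0008 -0.0004] F [ 0.2 -0.2 -0.4] open 0.549 ff 0.0 t 3.4
```

View pics/w2.png

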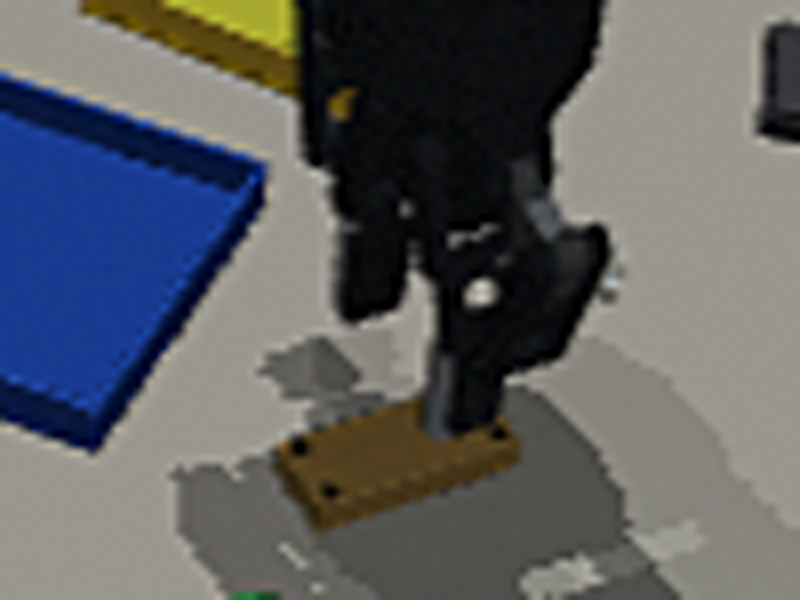

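```bash
cat >> h.py <<'E'
def proj(c,P):
    E=c["extrinsics"];q=(np.atleast_2d(P)-E[:3,3])@E[:3,:3]*[1,-1,-1]
    q=q@c["camera_matrix"].T;return (q[:,:2]/q[:,2:]).round(1)
E
python3 - <<'E'
from h import *
s=camera("side")
for z in (0,10,20,30):print(z,proj(s,[[471,-99.5,z],[429.5,-78.5,z],[450.5,-89,z]]).tolist())
print(world(s,[[357.5,204],[348,190]],10))
E
```

```text
0 [[344.3, 203.0], [353.6, 215.6], [348.8, 209.2]]
10 [[344.7, 200.2], [354.1, 212.7], [349.2, 206.3]]
20 [[345.1, 197.3], [354.5, 209.9], [349.6, 203.4]]
30 [[345.4, 194.4], [355.0, 206.9], [350.1, 200.5]]
[[ 439.28009516 -108.41329152   10.        ]
 [ 484.9582045  -134.80299954   10.        ]]
```

Run:
```python
from h import *
s=camera("top");crop(s["image"],270,190,120,90,6,"w3")
for z in (0,10,20,30):print(z,((proj(s,[[471,-99.5,z],[429.5,-78.5,z],[450.5,-89,z]])-[270,190])*6).tolist())
```

```text
0 [[383.39999999999986, 394.80000000000007], [303.60000000000014, 515.3999999999999], [343.80000000000007, 453.60000000000014]]
10 [[387.60000000000014, 390.59999999999997], [306.60000000000014, 512.3999999999999], [347.39999999999986, 450.60000000000014]]
20 [[391.80000000000007, 386.40000000000003], [310.19999999999993, 510.0], [351.60000000000014, 447.0]]
30 [[396.60000000000014, 381.59999999999997], [313.19999999999993, 507.0], [355.19999999999993, 443.39999999999986]]
```

View pics/w3.png

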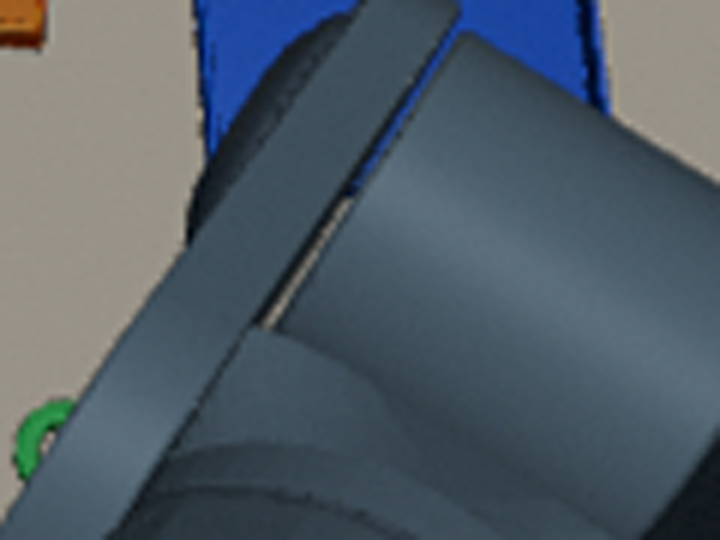

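Run:
```python
from h import *
s=camera("side");o=get_obs();R=o["tool_rot"];p=o["tool_pos"]
for z in (5,10,20,30):
  P=[p+sg*R[:,1]*d+R[:,0]*w+[0,0,z-p[2]] for sg in(-1,1) for d in (23.4,34) for w in(-11,11)]
  print(z,((proj(s,P)-[300,150])*8).round().astype(int).tolist())
print(o["joint_positions"],o["joint_vel"])
print("flange/body bottom", ((proj(s,[p+[0,0,48]])-[300,150])*8).tolist())
```

```text
5 [[462, 502], [399, 524], [480, 525], [417, 547], [386, 402], [323, 422], [369, 379], [306, 400]]
10 [[464, 490], [401, 512], [482, 514], [418, 536], [387, 390], [325, 410], [370, 368], [308, 388]]
20 [[468, 467], [404, 490], [486, 490], [422, 513], [390, 366], [327, 387], [373, 345], [310, 366]]
30 [[472, 444], [407, 466], [490, 467], [426, 490], [394, 343], [330, 364], [376, 322], [313, 342]]
[-4.42888689e-01  7.65005204e-02  2.14386519e+00 -8.51478633e-07
  9.19700278e-01  1.81107132e-02] [ 0.00113099  0.00257183  0.00447932 -0.00072131 -0.00198856 -0.00134652]
flange/body bottom [[416.8000000000002, 288.0]]
```

>>> {"api": "play_rows", "payload": {
  "moves": [
    [[0.45,0,0,0.3,0,0,0],[0.45,0,0,0,0,0,0]]
  ]
}}

```text
time: 3.8
tool_pos: [449.9, -88.8, 25.8]
tool_rot: [[0.445, 0.896, -0.0], [0.896, -0.445, 0.0], [-0.0, -0.0, -1.0]]
wrist_force: [0.2, 0.9, -0.1]
opening: 0.551
finger_force: 0.0
```

>>> {"api": "play_rows", "payload": {
  "moves": [
    [[0.45,0,0,0.2,0,0,0],[0.45,0,0,0,0,0,0]]
  ]
}}

```text
time: 4.0
tool_pos: [449.9, -88.8, 23.7]
tool_rot: [[0.445, 0.896, -0.001], [0.896, -0.445, 0.0], [0.0, -0.001, -1.0]]
wrist_force: [-0.4, -0.1, -0.0]
opening: 0.549
finger_force: 0.0
```

Run:
```python
from h import *
delta((450.3,-89.2),-.458,26)
s=camera("side");cv2.imwrite("pics/w4.png",cv2.resize(s["image"][60:240,260:500],None,fx=3.3,fy=3.3,interpolation=cv2.INTER_CUBIC))
```

```text
az -0.003 tx -0.02 ty 0.06 tz -0.23 pos [449.9 -88.8  23.7] tilt [-0.0005  0.0003] F [-0.4 -0.1 -0. ] open 0.549 ff 0.0 t 4.0
```

View pics/w4.png

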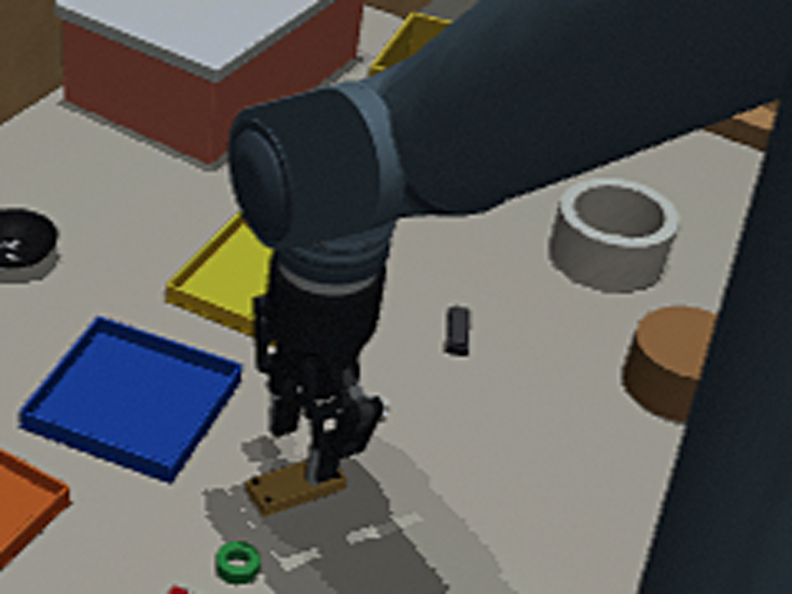

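>>> {"api": "play_rows", "payload": {
  "moves": [
    [[0.45,0,0,0.3,0,0,0],[0.45,0,0,0,0,0,0]]
  ]
}}

```text
time: 4.25
tool_pos: [449.8, -88.7, 20.6]
tool_rot: [[0.445, 0.896, -0.001], [0.896, -0.445, 0.0], [-0.0, -0.001, -1.0]]
wrist_force: [0.1, -0.3, 0.7]
opening: 0.551
finger_force: 0.0
```

>>> {"api": "play_rows", "payload": {
  "moves": [
    [[0.45,0,0,0.3,0,0,0],[0.45,0,0,0,0,0,0]]
  ]
}}

```text
time: 4.45
tool_pos: [449.8, -88.7, 17.5]
tool_rot: [[0.445, 0.896, -0.001], [0.896, -0.445, 0.0], [-0.0, -0.001, -1.0]]
wrist_force: [-1.1, 0.2, 0.3]
opening: 0.55
finger_force: 0.0
```

>>> {"api": "play_rows", "payload": {
  "moves": [
    [[0.45,0,0,0.3,0,0,0],[0.45,0,0,0,0,0,0]]
  ]
}}

```text
time: 4.65
tool_pos: [449.8, -88.7, 14.5]
tool_rot: [[0.445, 0.896, -0.001], [0.896, -0.445, 0.0], [-0.0, -0.001, -1.0]]
wrist_force: [-0.1, -0.1, 0.3]
opening: 0.548
finger_force: 0.0
```

Run:
```python
from h import *
delta((450.3,-89.2),-.458,26)
s=camera("side");crop(s["image"],300,150,100,75,8,"w5")
```

```text
az -0.003 tx -0.02 ty 0.07 tz -1.15 pos [449.8 -88.7  14.5] tilt [-0.0007  0.0003] F [-0.1 -0.1  0.3] open 0.548 ff 0.0 t 4.65
```

View pics/w5.png

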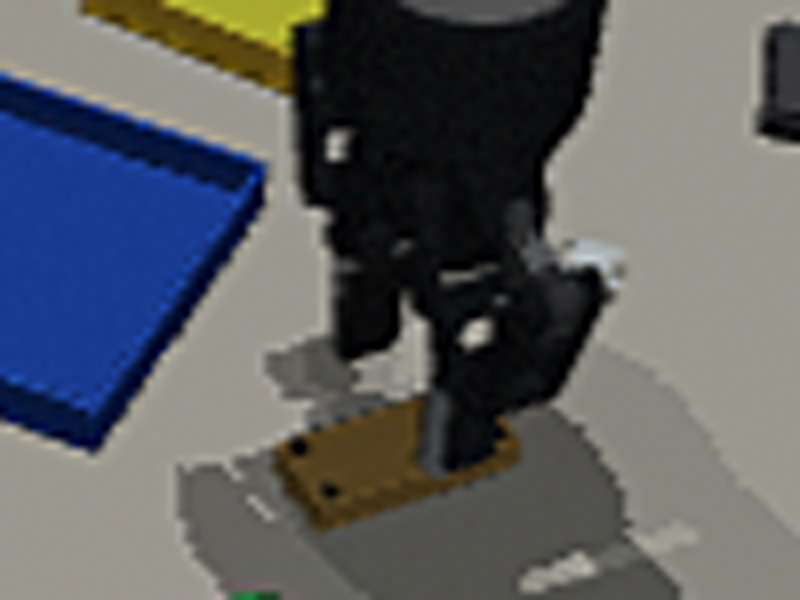

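>>> {"api": "play_rows", "payload": {
  "moves": [
    [[0.45,0,0,0.3,0,0,0],[0.45,0,0,0,0,0,0]]
  ]
}}

```text
time: 4.9
tool_pos: [449.9, -88.8, 11.6]
tool_rot: [[0.445, 0.896, -0.001], [0.896, -0.445, 0.0], [-0.0, -0.001, -1.0]]
wrist_force: [-0.3, -0.1, -0.2]
opening: 0.55
finger_force: 0.0
```

>>> {"api": "play_rows", "payload": {
  "moves": [
    [[0.45,0,0,0.3,0,0,0],[0.45,0,0,0,0,0,0]]
  ]
}}

```text
time: 5.1
tool_pos: [449.8, -88.7, 8.6]
tool_rot: [[0.445, 0.896, -0.001], [0.896, -0.445, 0.0], [-0.0, -0.001, -1.0]]
wrist_force: [1.4, -0.7, -0.3]
opening: 0.551
finger_force: 0.0
```

>>> {"api": "play_rows", "payload": {
  "moves": [
    [[0.45,0,0,0.2,0,0,0],[0.45,0,0,0,0,0,0]]
  ]
}}

```text
time: 5.3
tool_pos: [449.9, -88.8, 6.7]
tool_rot: [[0.445, 0.896, -0.0], [0.896, -0.445, 0.0], [0.0, -0.0, -1.0]]
wrist_force: [0.2, -0.7, 1.0]
opening: 0.548
finger_force: 0.0
```

Run:
```python
from h import *
delta((450.3,-89.2),-.458,26)
s=camera("side");crop(s["image"],310,160,75,56,10,"w6")
```

```text
az -0.003 tx -0.02 ty 0.05 tz -1.93 pos [449.9 -88.8   6.7] tilt [-0.0004  0.0002] F [ 0.2 -0.7  1. ] open 0.548 ff 0.0 t 5.3
```

View pics/w6.png

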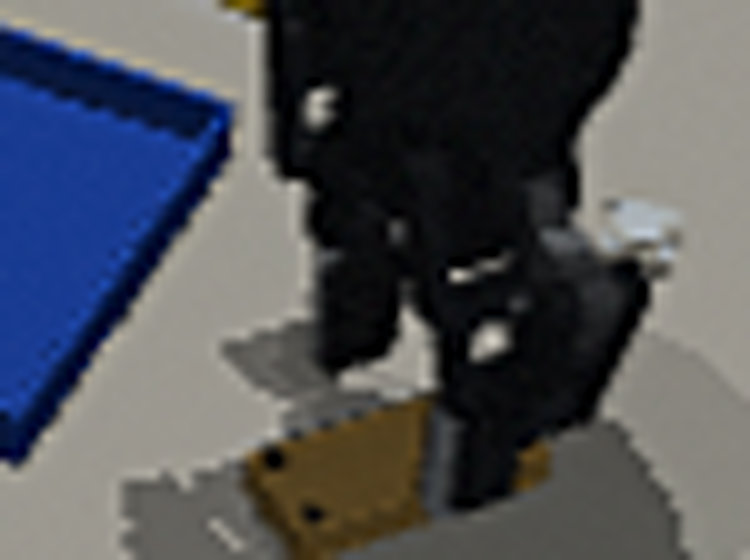

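>>> {"api": "play_rows", "payload": {
  "moves": [
    [[0.45,0,0,0.3,0,0,0],[0.45,0,0,0,0,0,0]]
  ]
}}

```text
time: 5.55
tool_pos: [449.8, -88.8, 3.6]
tool_rot: [[0.445, 0.896, -0.001], [0.896, -0.445, 0.0], [-0.0, -0.001, -1.0]]
wrist_force: [0.1, -0.2, -0.6]
opening: 0.549
finger_force: 0.0
```

>>> {"api": "play_rows", "payload": {
  "moves": [
    [[0.45,0,0,0.3,0,0,0],[0.45,0,0,0,0,0,0]]
  ]
}}

```text
time: 5.75
tool_pos: [449.8, -88.7, 0.6]
tool_rot: [[0.445, 0.896, -0.001], [0.896, -0.445, 0.0], [0.0, -0.001, -1.0]]
wrist_force: [-0.3, 0.1, -0.4]
opening: 0.551
finger_force: 0.0
```

>>> {"api": "play_rows", "payload": {
  "moves": [
    [[0.45,0,0,0.2,0,0,0],[0.45,0,0,0,0,0,0]]
  ]
}}

```text
time: 5.95
tool_pos: [449.9, -88.8, -1.3]
tool_rot: [[0.445, 0.896, -0.0], [0.896, -0.445, 0.0], [0.0, -0.0, -1.0]]
wrist_force: [0.2, -0.3, -0.1]
opening: 0.553
finger_force: 0.0
```

>>> {"api": "play_rows", "payload": {
  "moves": [
    [[0.45,0,0,0.2,0,0,0],[0.45,0,0,0,0,0,0]]
  ]
}}

```text
time: 6.15
tool_pos: [449.9, -88.8, -3.3]
tool_rot: [[0.445, 0.896, -0.0], [0.896, -0.445, 0.0], [0.0, -0.0, -1.0]]
wrist_force: [-1.3, -0.3, -0.6]
opening: 0.551
finger_force: 0.0
```

Run:
```python
from h import *
s=camera("side");crop(s["image"],310,160,75,56,10,"w7")
```

```text
(no output)
```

View pics/w7.png

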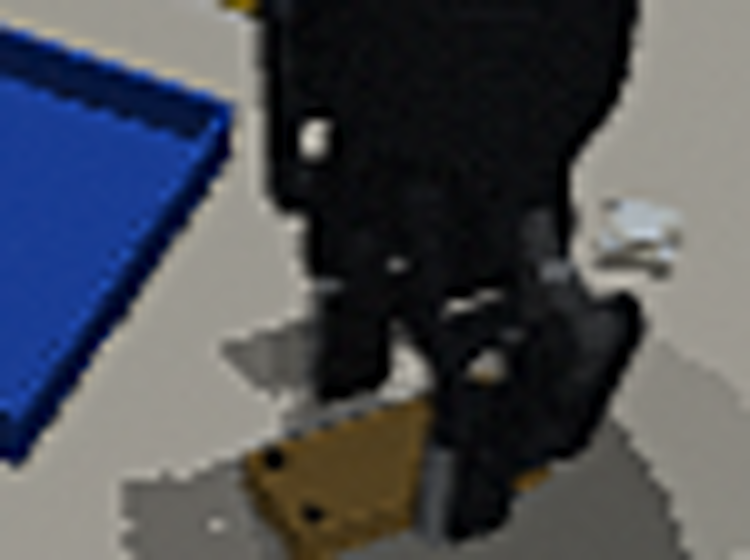

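>>> {"api": "play_rows", "payload": {
  "moves": [
    [[0.55,0,0,0,0,0,0],[0.7,0,0,0,0,0,0],[0.8,0,0,0,0,0,0],[0.8,0,0,0,0,0,0],[0.8,0,0,0,0,0,0]]
  ],
  "grip_force": 50
}}

```text
time: 6.7
tool_pos: [450.4, -89.0, -2.6]
tool_rot: [[0.445, 0.896, 0.0], [0.896, -0.445, -0.0], [-0.0, 0.0, -1.0]]
wrist_force: [-1.7, 0.2, 5.7]
opening: 0.321
finger_force: 49.1
```

>>> {"api": "play_rows", "payload": {
  "moves": [
    [[0.8,0,0,-1,0,0,0],[0.8,0,0,-2,0,0,0],[0.8,0,0,-3,0,0,0],[0.8,0,0,-2,0,0,0],[0.8,0,0,0,0,0,0]]
  ]
}}

```text
time: 7.2
tool_pos: [452.2, -89.8, 79.9]
tool_rot: [[0.445, 0.896, 0.006], [0.896, -0.445, -0.003], [0.0, 0.007, -1.0]]
wrist_force: [0.7, 0.2, -2.2]
opening: 0.322
finger_force: 49.7
```

Run:
```python
from h import *
delta((599,-87),-.458,1)
```

```text
az -0.003 tx 6.74 ty 13.05 tz 7.89 pos [452.2 -89.8  79.9] tilt [ 0.006  -0.0028] F [ 0.7  0.2 -2.2] open 0.322 ff 49.65869843959808 t 7.2
```

>>> {"api": "play_rows", "payload": {
  "moves": [
    [[0.8,1.7,3.3,0,0,0,0],[0.8,1.7,3.3,0,0,0,0],[0.8,1.7,3.3,0,0,0,0],[0.8,1.6,3.2,0,0,0,0],[0.8,0,0,2,0,0,0],[0.8,0,0,2,0,0,0],[0.8,0,0,1.5,0,0,0],[0.8,0,0,0,0,0,0],[0.8,0,0,0,0,0,0]]
  ]
}}

```text
time: 8.1
tool_pos: [596.7, -87.1, 21.4]
tool_rot: [[0.445, 0.896, -0.001], [0.896, -0.445, 0.0], [-0.0, -0.001, -1.0]]
wrist_force: [-0.0, 0.1, -0.7]
opening: 0.324
finger_force: 49.9
```

Run:
```python
from h import *
delta((599,-87),-.458,1)
```

```text
az -0.003 tx 0.11 ty 0.21 tz 2.04 pos [596.7 -87.1  21.4] tilt [-0.0012  0.0004] F [-0.   0.1 -0.7] open 0.324 ff 49.90712821483612 t 8.1
```

>>> {"api": "play_rows", "payload": {
  "moves": [
    [[0.8,0,0,0.8,0,0,0],[0.8,0,0,0.5,0,0,0],[0.8,0,0,0.3,0,0,0],[0.8,0,0,0,0,0,0],[0.8,0,0,0,0,0,0]]
  ]
}}

```text
time: 8.6
tool_pos: [597.3, -87.2, 6.1]
tool_rot: [[0.445, 0.896, 0.0], [0.896, -0.445, -0.0], [0.0, 0.0, -1.0]]
wrist_force: [-1.0, 0.2, -2.3]
opening: 0.319
finger_force: 49.9
```

>>> {"api": "play_rows", "payload": {
  "moves": [
    [[0.8,0,0,0.2,0,0,0],[0.8,0,0,0,0,0,0]]
  ]
}}

```text
time: 8.8
tool_pos: [597.2, -87.1, 3.9]
tool_rot: [[0.445, 0.896, -0.0], [0.896, -0.445, -0.0], [-0.0, -0.0, -1.0]]
wrist_force: [0.7, 1.0, -1.7]
opening: 0.322
finger_force: 49.9
```

>>> {"api": "play_rows", "payload": {
  "moves": [
    [[0.8,0,0,0.15,0,0,0],[0.8,0,0,0,0,0,0]]
  ]
}}

```text
time: 9.0
tool_pos: [597.1, -87.1, 2.3]
tool_rot: [[0.445, 0.896, -0.0], [0.896, -0.445, 0.0], [-0.0, -0.0, -1.0]]
wrist_force: [-1.0, 0.9, -2.5]
opening: 0.323
finger_force: 49.9
```

>>> {"api": "play_rows", "payload": {
  "moves": [
    [[0.8,0,0,0.15,0,0,0],[0.8,0,0,0,0,0,0]]
  ]
}}

```text
time: 9.2
tool_pos: [597.1, -87.1, 0.7]
tool_rot: [[0.445, 0.896, -0.0], [0.896, -0.445, 0.0], [-0.0, -0.0, -1.0]]
wrist_force: [0.4, 0.1, -3.1]
opening: 0.318
finger_force: 49.9
```

>>> {"api": "play_rows", "payload": {
  "moves": [
    [[0.8,0,0,0.1,0,0,0],[0.8,0,0,0,0,0,0]]
  ]
}}

```text
time: 9.4
tool_pos: [597.2, -87.1, 0.5]
tool_rot: [[0.445, 0.896, -0.0], [0.896, -0.445, 0.0], [-0.0, -0.0, -1.0]]
wrist_force: [-3.5, 1.6, 3.3]
opening: 0.324
finger_force: 50.7
```

>>> {"api": "play_rows", "payload": {
  "moves": [
    [[0.7,0,0,0,0,0,0],[0.55,0,0,0,0,0,0],[0.5,0,0,0,0,0,0],[0.5,0,0,-1,0,0,0],[0.5,0,0,-3,0,0,0],[0.5,0,0,-4,0,0,-0.115],[0.5,0,0,-1,0,0,-0.115],[0.5,0,0,0,0,0,-0.115],[0.5,0,0,0,0,0,-0.115]]
  ]
}}

```text
time: 10.3
tool_pos: [598.1, -87.4, 91.8]
tool_rot: [[-0.004, 1.0, 0.003], [1.0, 0.004, -0.001], [-0.001, 0.003, -1.0]]
wrist_force: [0.3, -0.0, -0.3]
opening: 0.5
finger_force: 0.0
```

>>> {"api": "play_rows", "payload": {
  "moves": [
    [[0.5,4.0,-1.5,0,0,0,0],[0.5,4.0,-1.5,0,0,0,0],[0.5,4.0,-1.5,0,0,0,0],[0.5,4.0,-1.5,0,0,0,0],[0.5,4.0,-1.5,0,0,0,0],[0.5,4.0,-1.5,0,0,0,0],[0.5,4.0,-1.5,0,0,0,0],[0.5,4.0,-1.5,0,0,0,0],[0.5,4.0,-1.5,1,0,0,0],[0.5,3.6,-1.4,1,0,0,0]]
  ]
}}

```text
time: 11.3
tool_pos: [448.5, 311.2, 71.1]
tool_rot: [[0.0, 1.0, 0.003], [1.0, -0.0, 0.001], [0.001, 0.003, -1.0]]
wrist_force: [0.4, -1.4, -0.1]
opening: 0.499
finger_force: 0.0
```

>>> {"api": "play_rows", "payload": {
  "moves": [
    [[0.5,0,0,1,0,0,0],[0.5,0,0,1,0,0,0],[0.5,0,0,0,0,0,0]]
  ]
}}

```text
time: 11.6
tool_pos: [448.0, 307.9, 48.7]
tool_rot: [[0.002, 1.0, -0.002], [1.0, -0.002, -0.001], [-0.001, -0.002, -1.0]]
wrist_force: [-0.7, 0.0, -0.4]
opening: 0.498
finger_force: 0.0
```

Run:
```python
from h import *
delta((448.5,308.8),0,0)
s=camera("side");im=s["image"]
a=cv2.resize(im[270:350,190:290],None,fx=4,fy=4,interpolation=cv2.INTER_CUBIC)
b=cv2.resize(im[145:225,260:360],None,fx=4,fy=4,interpolation=cv2.INTER_CUBIC)
cv2.imwrite("pics/k1.png",np.hstack([a,b]))
p=get_obs()["tool_pos"]
```

```text
az -0.002 tx 0.09 ty 0.05 tz 4.87 pos [448.  307.9  48.7] tilt [-0.0022 -0.0012] F [-0.7  0.  -0.4] open 0.498 ff 0.0 t 11.6
```

View pics/k1.png

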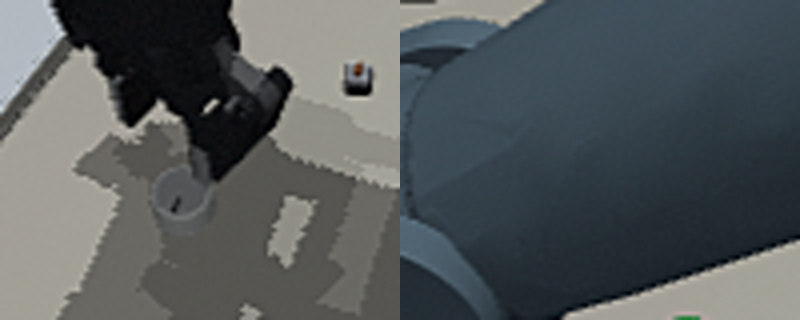

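>>> {"api": "play_rows", "payload": {
  "moves": [
    [[0.5,0.1,0,1,0,0,0],[0.5,0,0.05,1,0,0,0],[0.5,0,0,0.8,0,0,0],[0.5,0,0,0.6,0,0,0],[0.5,0,0,0.5,0,0,0],[0.5,0,0,0,0,0,0]]
  ]
}}

```text
time: 12.25
tool_pos: [448.5, 309.7, 10.0]
tool_rot: [[0.001, 1.0, -0.002], [1.0, -0.001, -0.001], [-0.001, -0.002, -1.0]]
wrist_force: [0.4, -0.3, -0.1]
opening: 0.501
finger_force: 0.0
```

>>> {"api": "play_rows", "payload": {
  "moves": [
    [[0.5,0,0,0.4,0,0,0],[0.5,0,0,0,0,0,0],[0.6,0,0,0,0,0,0],[0.7,0,0,0,0,0,0],[0.8,0,0,0,0,0,0],[0.8,0,0,0,0,0,0]]
  ],
  "grip_force": 40
}}

```text
time: 12.85
tool_pos: [449.2, 310.0, 7.1]
tool_rot: [[0.001, 1.0, 0.0], [1.0, -0.001, 0.0], [0.0, 0.0, -1.0]]
wrist_force: [-0.0, 1.4, -0.5]
opening: 0.2
finger_force: 0.0
```

>>> {"api": "play_rows", "payload": {
  "moves": [
    [[0.5,0,0,0,0,0,0],[0.5,0,0,0,0,0,0],[0.5,0,0,0,0,0,0]]
  ]
}}

```text
time: 13.15
tool_pos: [449.1, 310.0, 7.0]
tool_rot: [[0.001, 1.0, 0.0], [1.0, -0.001, 0.0], [0.0, 0.0, -1.0]]
wrist_force: [-0.7, 0.3, 0.1]
opening: 0.5
finger_force: 0.0
```

Run:
```python
from h import *
delta((448.5,308.8),0,0)
s=camera("side");im=s["image"]
crop(im,205,285,75,56,10,"k2")
p=get_obs()["tool_pos"]
print((proj(s,[[448.5,308.8,0],[448.5,308.8,18]])-[205,285])*10)
for z in(0,10,20):print(z,((proj(s,[p*[1,1,0]+[sx,dy,z] for sx in(-21,21) for dy in(-11,11)])-[205,285])*10).round().astype(int).tolist())
```

```text
az -0.001 tx -0.12 ty -0.06 tz 0.7 pos [449.1 310.    7. ] tilt [0.0001 0.    ] F [-0.7  0.3  0.1] open 0.5 ff 0.0 t 13.15
[[312. 380.]
 [305. 333.]]
0 [[423, 404], [345, 484], [268, 284], [190, 361]]
10 [[420, 378], [341, 458], [264, 258], [185, 335]]
20 [[416, 352], [337, 432], [259, 231], [179, 308]]
```

View pics/k2.png

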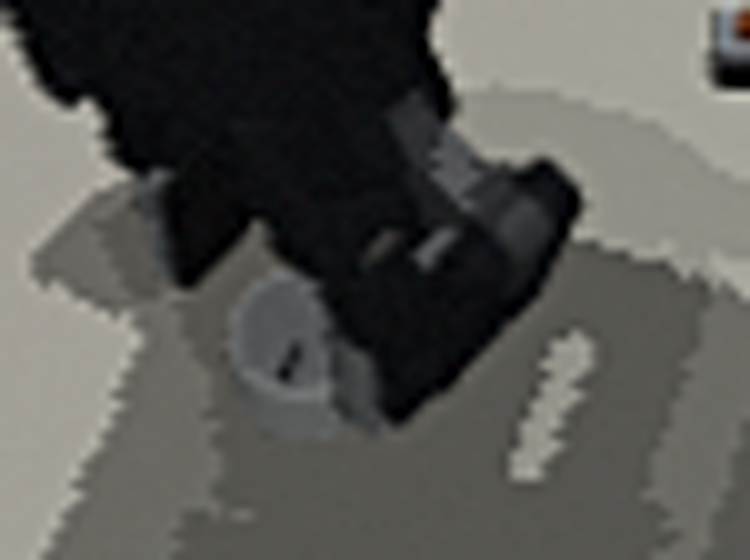

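>>> {"api": "play_rows", "payload": {
  "moves": [
    [[0.5,0,0,0.5,0,0,0],[0.5,0,0,0.3,0,0,0],[0.5,0,0,0,0,0,0]]
  ]
}}

```text
time: 13.5
tool_pos: [448.5, 309.7, -1.9]
tool_rot: [[0.001, 1.0, -0.001], [1.0, -0.001, -0.001], [-0.001, -0.001, -1.0]]
wrist_force: [-0.2, -0.2, -0.1]
opening: 0.504
finger_force: 0.0
```

>>> {"api": "play_rows", "payload": {
  "moves": [
    [[0.5,0,0,0.3,0,0,0],[0.5,0,0,0.2,0,0,0],[0.5,0,0,0,0,0,0]]
  ]
}}

```text
time: 13.8
tool_pos: [448.9, 309.9, -6.4]
tool_rot: [[0.001, 1.0, -0.001], [1.0, -0.001, -0.0], [-0.0, -0.001, -1.0]]
wrist_force: [0.2, 0.8, -0.7]
opening: 0.498
finger_force: 0.0
```

>>> {"api": "play_rows", "payload": {
  "moves": [
    [[0.6,0,0,0,0,0,0],[0.7,0,0,0,0,0,0],[0.8,0,0,0,0,0,0],[0.8,0,0,0,0,0,0]]
  ]
}}

```text
time: 14.2
tool_pos: [449.4, 310.2, -5.7]
tool_rot: [[0.001, 1.0, 0.001], [1.0, -0.001, 0.0], [0.0, 0.001, -1.0]]
wrist_force: [0.8, 1.0, 1.9]
opening: 0.328
finger_force: 39.5
```

>>> {"api": "play_rows", "payload": {
  "moves": [
    [[0.8,0,0,-1,0,0,0],[0.8,0,0,-2,0,0,0],[0.8,0,0,-3,0,0,0],[0.8,0,0,-2,0,0,0],[0.8,-3.6,3,0,0,0,0],[0.8,-3.6,3,0,0,0,0],[0.8,-3.6,3,0,0,0,0],[0.8,-3.6,3,0,0,0,0],[0.8,-3.6,3,0,0,0,0],[0.8,-3.6,3,0,0,0,0]]
  ]
}}

```text
time: 15.2
tool_pos: [629.8, 92.2, 74.5]
tool_rot: [[0.001, 1.0, 0.0], [1.0, -0.001, 0.0], [0.0, 0.0, -1.0]]
wrist_force: [0.1, 0.9, -0.0]
opening: 0.329
finger_force: 39.5
```

>>> {"api": "play_rows", "payload": {
  "moves": [
    [[0.8,0,0,2,0,0,0],[0.8,0,0,2,0,0,0],[0.8,0,0,2,0,0,0],[0.8,0,0,0.7,0,0,0],[0.8,0,0,0.4,0,0,0],[0.8,0,0,0,0,0,0],[0.8,0,0,0,0,0,0]]
  ]
}}

```text
time: 15.9
tool_pos: [629.7, 93.9, 4.2]
tool_rot: [[0.001, 1.0, 0.002], [1.0, -0.001, -0.0], [-0.0, 0.002, -1.0]]
wrist_force: [0.2, -0.0, -0.8]
opening: 0.325
finger_force: 39.6
```

>>> {"api": "play_rows", "payload": {
  "moves": [
    [[0.8,0,0,0.3,0,0,0],[0.8,0,0,0.1,0,0,0],[0.8,0,0,0,0,0,0]]
  ]
}}

```text
time: 16.2
tool_pos: [628.9, 93.9, -1.0]
tool_rot: [[0.001, 1.0, 0.0], [1.0, -0.001, -0.0], [-0.0, 0.0, -1.0]]
wrist_force: [0.4, -0.6, -1.2]
opening: 0.332
finger_force: 39.6
```

>>> {"api": "play_rows", "payload": {
  "moves": [
    [[0.8,0,0,0.2,0,0,0],[0.8,0,0,0,0,0,0]]
  ]
}}

```text
time: 16.4
tool_pos: [629.2, 93.8, -2.7]
tool_rot: [[0.001, 1.0, 0.001], [1.0, -0.001, 0.0], [0.0, 0.001, -1.0]]
wrist_force: [-1.0, 0.1, 1.2]
opening: 0.327
finger_force: 39.7
```

>>> {"api": "play_rows", "payload": {
  "moves": [
    [[0.8,0,0,0.1,0,0,0],[0.8,0,0,0,0,0,0]]
  ]
}}

```text
time: 16.6
tool_pos: [629.3, 93.9, -2.8]
tool_rot: [[0.001, 1.0, -0.0], [1.0, -0.001, -0.0], [-0.0, -0.0, -1.0]]
wrist_force: [-4.2, 0.6, 7.7]
opening: 0.329
finger_force: 40.4
```

>>> {"api": "play_rows", "payload": {
  "moves": [
    [[0.7,0,0,0,0,0,0],[0.55,0,0,0,0,0,0],[0.5,0,0,0,0,0,0],[0.5,0,0,-1,0,0,0],[0.5,0,0,-3,0,0,0],[0.5,0,0,-4,0,0,-0.12],[0.5,0,0,-2,0,0,-0.12],[0.5,0,0,0,0,0,-0.12],[0.5,0,0,0,0,0,-0.12],[0.5,-2.6,-3.2,0,0,0,0]]
  ]
}}

```text
time: 17.6
tool_pos: [613.8, 58.2, 97.3]
tool_rot: [[-0.467, 0.884, 0.003], [0.884, 0.467, 0.001], [-0.001, 0.003, -1.0]]
wrist_force: [0.6, -0.5, 0.0]
opening: 0.501
finger_force: 0.0
```

>>> {"api": "play_rows", "payload": {
  "moves": [
    [[0.5,-2.6,-3.2,0,0,0,0],[0.5,-2.6,-3.2,0,0,0,0],[0.5,-2.6,-3.2,0,0,0,0],[0.5,-2.6,-3.2,0,0,0,0],[0.5,-2.6,-3.2,0,0,0,0],[0.5,-2.6,-3.2,0,0,0,0],[0.5,-2.6,-3.2,0,0,0,0],[0.5,-2.6,-3.2,0,0,0,0],[0.5,-2.6,-3.2,0,0,0,0],[0.5,-2.6,-3.5,1,0,0,0]]
  ]
}}

```text
time: 18.6
tool_pos: [445.9, -326.0, 88.0]
tool_rot: [[-0.461, 0.887, 0.003], [0.887, 0.461, -0.003], [-0.004, 0.001, -1.0]]
wrist_force: [0.1, -0.5, 0.7]
opening: 0.496
finger_force: 0.0
```

>>> {"api": "play_rows", "payload": {
  "moves": [
    [[0.5,0,0,2,0,0,0],[0.5,0,0,2,0,0,0],[0.5,0,0,0,0,0,0]]
  ]
}}

```text
time: 18.9
tool_pos: [443.8, -322.3, 43.7]
tool_rot: [[-0.46, 0.888, -0.004], [0.888, 0.46, 0.004], [0.005, -0.001, -1.0]]
wrist_force: [-0.2, -1.1, 0.2]
opening: 0.496
finger_force: 0.0
```

Run:
```python
from h import *
delta((447,-324),.485,-7)
s=camera("side")
im=s["image"];print(proj(s,[[447,-324,8]]))
hsv=cv2.cvtColor(im,cv2.COLOR_BGR2HSV)
```

```text
az -0.007 tx -0.3 ty 0.2 tz 5.07 pos [ 443.8 -322.3   43.7] tilt [-0.0037  0.004 ] F [-0.2 -1.1  0.2] open 0.496 ff 0.0 t 18.9
[[398.6 159.3]]
```

>>> {"api": "play_rows", "payload": {
  "moves": [
    [[0.65,-0.3,0.2,1,0,0,0],[0.65,0,0,1,0,0,0],[0.65,0,0,1,0,0,0],[0.65,0,0,1,0,0,0],[0.65,0,0,0.5,0,0,0],[0.65,0,0,0.3,0,0,0],[0.65,0,0,0,0,0,0]]
  ]
}}

```text
time: 19.65
tool_pos: [448.6, -325.1, -2.5]
tool_rot: [[-0.461, 0.887, -0.001], [0.887, 0.461, 0.001], [0.001, -0.0, -1.0]]
wrist_force: [-0.3, 0.9, 0.4]
opening: 0.351
finger_force: 0.0
```

>>> {"api": "play_rows", "payload": {
  "moves": [
    [[0.65,0,0,0.2,0,0,0],[0.65,0,0,0,0,0,0]]
  ]
}}

```text
time: 19.85
tool_pos: [448.9, -325.5, -3.9]
tool_rot: [[-0.461, 0.887, 0.0], [0.887, 0.461, -0.0], [-0.0, 0.0, -1.0]]
wrist_force: [-0.2, 0.2, -0.4]
opening: 0.349
finger_force: 0.0
```

>>> {"api": "play_rows", "payload": {
  "moves": [
    [[0.65,0,0,0.2,0,0,0],[0.65,0,0,0,0,0,0]]
  ]
}}

```text
time: 20.05
tool_pos: [448.8, -325.3, -6.1]
tool_rot: [[-0.461, 0.887, -0.0], [0.887, 0.461, 0.0], [0.0, 0.0, -1.0]]
wrist_force: [0.9, -0.3, -0.9]
opening: 0.351
finger_force: 0.0
```

>>> {"api": "play_rows", "payload": {
  "moves": [
    [[0.65,0,0,0.2,0,0,0],[0.65,0,0,0,0,0,0]]
  ]
}}

```text
time: 20.25
tool_pos: [448.7, -325.2, -8.3]
tool_rot: [[-0.461, 0.887, -0.0], [0.887, 0.461, 0.0], [0.0, -0.0, -1.0]]
wrist_force: [0.2, 0.0, -0.0]
opening: 0.352
finger_force: 0.0
```

>>> {"api": "play_rows", "payload": {
  "moves": [
    [[0.65,0,0,0.15,0,0,0],[0.65,0,0,0,0,0,0]]
  ]
}}

```text
time: 20.45
tool_pos: [448.7, -325.3, -9.7]
tool_rot: [[-0.461, 0.887, -0.0], [0.887, 0.461, 0.0], [0.0, -0.0, -1.0]]
wrist_force: [-0.5, 0.4, -0.2]
opening: 0.354
finger_force: 0.0
```

>>> {"api": "play_rows", "payload": {
  "moves": [
    [[0.65,0,0,0.15,0,0,0],[0.65,0,0,0,0,0,0]]
  ]
}}

```text
time: 20.65
tool_pos: [448.7, -325.2, -11.2]
tool_rot: [[-0.461, 0.887, -0.0], [0.887, 0.461, 0.0], [0.0, -0.0, -1.0]]
wrist_force: [-0.5, -0.1, 0.5]
opening: 0.35
finger_force: 0.0
```

>>> {"api": "play_rows", "payload": {
  "moves": [
    [[0.75,0,0,0,0,0,0],[0.85,0,0,0,0,0,0],[0.9,0,0,0,0,0,0],[0.95,0,0,0,0,0,0],[0.95,0,0,0,0,0,0]]
  ],
  "grip_force": 25
}}

```text
time: 21.15
tool_pos: [448.9, -325.4, -11.0]
tool_rot: [[-0.461, 0.887, 0.0], [0.887, 0.461, -0.0], [-0.0, 0.0, -1.0]]
wrist_force: [-0.5, 0.6, 0.9]
opening: 0.197
finger_force: 25.9
```

>>> {"api": "play_rows", "payload": {
  "moves": [
    [[0.95,0,0,-1,0,0,0],[0.95,0,0,-2,0,0,0],[0.95,0,0,-3,0,0,0],[0.95,0,0,-2,0,0,0],[0.95,3.1,2.9,0,0,0,0],[0.95,3.1,2.9,0,0,0,0],[0.95,3.1,2.9,0,0,0,0],[0.95,3.1,2.9,0,0,0,0],[0.95,3.1,2.9,0,0,0,0],[0.95,3.1,2.9,0,0,0,0]]
  ]
}}

```text
time: 22.15
tool_pos: [517.9, -78.4, 69.8]
tool_rot: [[-0.461, 0.888, 0.001], [0.888, 0.461, -0.0], [-0.001, 0.001, -1.0]]
wrist_force: [1.6, 0.0, -0.1]
opening: 0.203
finger_force: 25.8
```

>>> {"api": "play_rows", "payload": {
  "moves": [
    [[0.95,3.1,2.9,0,0,0,0],[0.95,3.1,2.9,0,0,0,0],[0.95,3.1,2.9,0,0,0,0],[0.95,3.1,2.9,0,0,0,0],[0.95,3.1,2.9,0,0,0,0],[0.95,3.1,2.9,0,0,0,0],[0.95,3.1,2.9,0,0,0,0],[0.95,3.1,2.9,0,0,0,0],[0.95,3.1,2.9,0,0,0,0],[0.95,0,0,0,0,0,0]]
  ]
}}

```text
time: 23.15
tool_pos: [621.2, 292.4, 70.0]
tool_rot: [[-0.465, 0.885, 0.002], [0.885, 0.465, 0.002], [0.0, 0.003, -1.0]]
wrist_force: [-0.5, -0.3, 0.2]
opening: 0.201
finger_force: 25.8
```

Run:
```python
from h import *
delta((620,289),.48,-8)
```

```text
az 0.004 tx -0.25 ty -0.26 tz 7.8 pos [621.2 292.4  70. ] tilt [0.0022 0.0016] F [-0.5 -0.3  0.2] open 0.201 ff 25.831481516361237 t 23.15
```

>>> {"api": "play_rows", "payload": {
  "moves": [
    [[0.95,-0.2,-0.2,2,0,0,0],[0.95,0,0,2,0,0,0],[0.95,0,0,2,0,0,0],[0.95,0,0,0.8,0,0,0],[0.95,0,0,0.5,0,0,0],[0.95,0,0,0,0,0,0],[0.95,0,0,0,0,0,0]]
  ]
}}

```text
time: 23.85
tool_pos: [620.5, 285.2, -2.9]
tool_rot: [[-0.461, 0.888, 0.002], [0.888, 0.461, 0.0], [-0.0, 0.002, -1.0]]
wrist_force: [-0.6, -0.1, -0.3]
opening: 0.205
finger_force: 25.8
```

>>> {"api": "play_rows", "payload": {
  "moves": [
    [[0.95,0,0,0.2,0,0,0],[0.95,0,0,0,0,0,0]]
  ]
}}

```text
time: 24.05
tool_pos: [620.0, 285.2, -5.5]
tool_rot: [[-0.461, 0.887, 0.001], [0.887, 0.461, 0.0], [-0.0, 0.001, -1.0]]
wrist_force: [1.0, -0.6, 0.3]
opening: 0.2
finger_force: 25.8
```

>>> {"api": "play_rows", "payload": {
  "moves": [
    [[0.95,0,0,0.15,0,0,0],[0.95,0,0,0,0,0,0]]
  ]
}}

```text
time: 24.25
tool_pos: [619.6, 285.1, -7.6]
tool_rot: [[-0.461, 0.887, -0.0], [0.887, 0.461, -0.0], [0.0, -0.0, -1.0]]
wrist_force: [0.1, 0.0, -0.2]
opening: 0.204
finger_force: 25.8
```

>>> {"api": "play_rows", "payload": {
  "moves": [
    [[0.95,0,0,0.1,0,0,0],[0.95,0,0,0,0,0,0]]
  ]
}}

```text
time: 24.45
tool_pos: [619.8, 285.2, -7.9]
tool_rot: [[-0.461, 0.887, -0.0], [0.887, 0.461, -0.0], [0.0, -0.0, -1.0]]
wrist_force: [-2.4, -0.8, 4.3]
opening: 0.201
finger_force: 26.3
```

>>> {"api": "play_rows", "payload": {
  "moves": [
    [[0.8,0,0,0,0,0,0],[0.7,0,0,0,0,0,0],[0.6,0,0,0,0,0,0],[0.55,0,0,-1,0,0,0],[0.5,0,0,-3,0,0,0],[0.5,0,0,-4,0,0,0.107],[0.5,0,0,-1,0,0,0.107],[0.5,0,0,0,0,0,0.108],[0.5,-2.3,-3,0,0,0,0],[0.5,-2.3,-3,0,0,0,0]]
  ]
}}

```text
time: 25.45
tool_pos: [567.4, 230.0, 82.0]
tool_rot: [[-0.157, 0.988, 0.001], [0.988, 0.157, 0.0], [-0.0, 0.001, -1.0]]
wrist_force: [-0.2, -0.6, -0.0]
opening: 0.496
finger_force: 0.0
```

>>> {"api": "play_rows", "payload": {
  "moves": [
    [[0.5,-2.3,-3,0,0,0,0],[0.5,-2.3,-3,0,0,0,0],[0.5,-2.3,-3,0,0,0,0],[0.5,-2.3,-3,0,0,0,0],[0.5,-2.4,-3,0,0,0,0],[0.5,0,0,2,0,0,0],[0.5,0,0,2,0,0,0],[0.5,0,0,0,0,0,0],[0.5,0,0,0,0,0,0]]
  ]
}}

```text
time: 26.35
tool_pos: [437.8, 92.3, 41.9]
tool_rot: [[-0.156, 0.988, 0.0], [0.988, 0.156, -0.0], [-0.0, 0.0, -1.0]]
wrist_force: [0.2, -1.0, 0.0]
opening: 0.498
finger_force: 0.0
```

Run:
```python
from h import *
delta((437.9,92),.157,-8)
s=camera("side");c=camera("top");im=s["image"]
hsv=cv2.cvtColor(im,cv2.COLOR_BGR2HSV)
m=(cv2.inRange(hsv,(0,150,40),(8,255,255))|cv2.inRange(hsv,(172,150,40),(180,255,255)))[220:290,270:350]
p=cv2.findNonZero(m).reshape(-1,2)+[270,220]
r=cv2.minAreaRect(world(s,p,14)[:,:2].astype(np.float32));print("feet side",len(p),r)
crop(im,270,210,80,60,10,"f1")
```

```text
az 0.0 tx -0.03 ty 0.01 tz 4.99 pos [437.8  92.3  41.9] tilt [ 0.0001 -0.    ] F [ 0.2 -1.   0. ] open 0.498 ff 0.0 t 26.35
feet side 377 ((476.6021728515625, 76.32438659667969), (76.51376342773438, 165.56715393066406), 60.944976806640625)
```

View pics/f1.png

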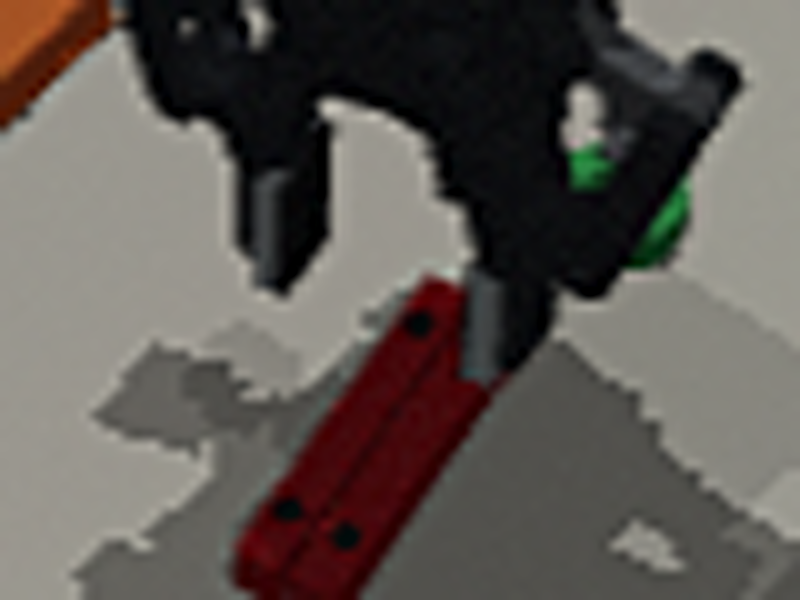

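>>> {"api": "play_rows", "payload": {
  "moves": [
    [[0.5,0,0,1,0,0,0],[0.5,0,0,1,0,0,0],[0.5,0,0,1,0,0,0],[0.5,0,0,0.8,0,0,0],[0.5,0,0,0,0,0,0]]
  ]
}}

```text
time: 26.95
tool_pos: [436.2, 92.3, 1.8]
tool_rot: [[-0.156, 0.988, -0.003], [0.988, 0.156, 0.0], [0.001, -0.003, -1.0]]
wrist_force: [0.3, -0.6, -0.3]
opening: 0.498
finger_force: 0.0
```

>>> {"api": "play_rows", "payload": {
  "moves": [
    [[0.5,0,0,0.4,0,0,0],[0.5,0,0,0.4,0,0,0],[0.5,0,0,0.2,0,0,0],[0.5,0,0,0.2,0,0,0],[0.5,0,0,0,0,0,0],[0.5,0,0,0,0,0,0]]
  ]
}}

```text
time: 27.55
tool_pos: [437.7, 92.3, -8.5]
tool_rot: [[-0.156, 0.988, 0.0], [0.988, 0.156, 0.0], [-0.0, 0.0, -1.0]]
wrist_force: [0.3, 0.1, 0.1]
opening: 0.503
finger_force: 0.0
```

>>> {"api": "play_rows", "payload": {
  "moves": [
    [[0.6,0,0,0,0,0,0],[0.7,0,0,0,0,0,0],[0.75,0,0,0,0,0,0],[0.8,0,0,0,0,0,0],[0.85,0,0,0,0,0,0],[0.85,0,0,0,0,0,0]]
  ],
  "grip_force": 60
}}

```text
time: 28.15
tool_pos: [438.0, 92.3, -8.1]
tool_rot: [[-0.156, 0.988, 0.0], [0.988, 0.156, -0.0], [-0.0, 0.0, -1.0]]
wrist_force: [-2.0, 0.1, 5.2]
opening: 0.263
finger_force: 59.0
```

>>> {"api": "play_rows", "payload": {
  "moves": [
    [[0.85,0,0,-1,0,0,0],[0.85,0,0,-2,0,0,0],[0.85,0,0,-3,0,0,0],[0.85,0,0,-2,0,0,0],[0.85,-2,0.5,0,0,0,0],[0.85,-3.5,0.95,0,0,0,0],[0.85,-3.5,0.95,0,0,0,0],[0.85,-3.5,0.95,0,0,0,0],[0.85,-3.5,0.95,0,0,0,0],[0.85,-3.5,0.95,0,0,0,0]]
  ]
}}

```text
time: 29.15
tool_pos: [520.2, -93.5, 71.8]
tool_rot: [[-0.156, 0.988, 0.0], [0.988, 0.156, -0.0], [-0.0, 0.0, -1.0]]
wrist_force: [0.3, 0.1, -0.7]
opening: 0.259
finger_force: 59.2
```

>>> {"api": "play_rows", "payload": {
  "moves": [
    [[0.85,-3.5,0.95,0,0,0,0],[0.85,-3.5,0.95,0,0,0,0],[0.85,-3.5,0.95,0,0,0,0],[0.85,-3.5,0.95,0,0,0,0],[0.85,-3.5,0.95,0,0,0,0],[0.85,-1.6,0.4,0,0,0,0],[0.85,0,0,0,0,0,0],[0.85,0,0,0,0,0,0]]
  ]
}}

```text
time: 29.95
tool_pos: [600.2, -272.2, 71.2]
tool_rot: [[-0.156, 0.988, -0.001], [0.988, 0.156, 0.001], [0.001, -0.001, -1.0]]
wrist_force: [-0.3, 0.5, -1.8]
opening: 0.259
finger_force: 59.2
```

Run:
```python
from h import *
delta((600,-273),.14,-5)
```

```text
az 0.017 tx -0.08 ty -0.03 tz 7.62 pos [ 600.2 -272.2   71.2] tilt [-0.0008  0.0008] F [-0.3  0.5 -1.8] open 0.259 ff 59.18292760848999 t 29.95
```

>>> {"api": "play_rows", "payload": {
  "moves": [
    [[0.85,0,0,2,0,0,0],[0.85,0,0,2,0,0,0],[0.85,0,0,1.5,0,0,0],[0.85,0,0,1,0,0,0],[0.85,0,0,0.5,0,0,0],[0.85,0,0,0,0,0,0],[0.85,0,0,0,0,0,0]]
  ]
}}

```text
time: 30.65
tool_pos: [601.2, -273.0, 2.2]
tool_rot: [[-0.156, 0.988, 0.001], [0.988, 0.156, -0.001], [-0.001, 0.001, -1.0]]
wrist_force: [-0.8, -0.5, -0.5]
opening: 0.261
finger_force: 59.2
```

>>> {"api": "play_rows", "payload": {
  "moves": [
    [[0.85,0,0,0.2,0,0,0],[0.85,0,0,0.1,0,0,0],[0.85,0,0,0,0,0,0],[0.85,0,0,0,0,0,0]]
  ]
}}

```text
time: 31.05
tool_pos: [600.7, -272.8, -1.4]
tool_rot: [[-0.156, 0.988, 0.0], [0.988, 0.156, -0.0], [-0.0, 0.0, -1.0]]
wrist_force: [0.6, -0.1, -1.5]
opening: 0.26
finger_force: 59.2
```

>>> {"api": "play_rows", "payload": {
  "moves": [
    [[0.85,0,0,0.15,0,0,0],[0.85,0,0,0,0,0,0]]
  ]
}}

```text
time: 31.25
tool_pos: [600.6, -272.6, -3.3]
tool_rot: [[-0.156, 0.988, -0.0], [0.988, 0.156, 0.0], [0.0, -0.0, -1.0]]
wrist_force: [-0.6, -0.2, -0.8]
opening: 0.26
finger_force: 59.2
```

>>> {"api": "play_rows", "payload": {
  "moves": [
    [[0.85,0,0,0.15,0,0,0],[0.85,0,0,0,0,0,0]]
  ]
}}

```text
time: 31.45
tool_pos: [600.5, -272.6, -4.9]
tool_rot: [[-0.156, 0.988, -0.0], [0.988, 0.156, 0.0], [0.0, -0.0, -1.0]]
wrist_force: [0.2, -0.1, 0.2]
opening: 0.262
finger_force: 59.2
```

>>> {"api": "play_rows", "payload": {
  "moves": [
    [[0.85,0,0,0.1,0,0,0],[0.85,0,0,0,0,0,0]]
  ]
}}

```text
time: 31.65
tool_pos: [600.7, -272.7, -5.0]
tool_rot: [[-0.156, 0.988, -0.0], [0.988, 0.156, 0.0], [0.0, -0.0, -1.0]]
wrist_force: [-2.4, 1.3, 3.9]
opening: 0.259
finger_force: 59.8
```

>>> {"api": "play_rows", "payload": {
  "moves": [
    [[0.8,0,0,0,0,0,0],[0.75,0,0,0,0,0,0],[0.65,0,0,0,0,0,0],[0.6,0,0,0,0,0,0],[0.6,0,0,-1,0,0,0],[0.6,0,0,-3,0,0,0],[0.6,0,0,-5,0,0,0],[0.6,0,0,-5,0,0,0],[0.6,0,0,-5,0,0,0],[0.6,0,0,-5,0,0,0]]
  ]
}}

```text
time: 32.65
tool_pos: [600.5, -272.6, 237.3]
tool_rot: [[-0.156, 0.988, 0.001], [0.988, 0.156, -0.001], [-0.001, 0.001, -1.0]]
wrist_force: [0.5, -1.1, 0.0]
opening: 0.402
finger_force: 0.0
```

>>> {"api": "play_rows", "payload": {
  "moves": [
    [[0.6,-2.3,-3.9,0,0,0,0],[0.6,-2.3,-3.9,0,0,0,0],[0.6,-2.3,-3.9,0,0,0,0],[0.6,-2.3,-3.9,0,0,0,0],[0.6,-2.3,-3.9,0,0,0,0],[0.6,-2.3,-3.9,0,0,0,0],[0.6,-2.3,-3.9,0,0,0,0],[0.6,-2.3,-3.9,0,0,0,0],[0.6,-2.3,-3.9,0,0,0,0],[0.6,-2.3,-3.9,0,0,0,0]]
  ]
}}

```text
time: 33.65
tool_pos: [249.9, -561.9, 235.3]
tool_rot: [[-0.156, 0.988, 0.0], [0.988, 0.156, -0.001], [-0.001, 0.0, -1.0]]
wrist_force: [1.0, 0.0, 0.2]
opening: 0.401
finger_force: 0.0
```

>>> {"api": "play_rows", "payload": {
  "moves": [
    [[0.6,-2.3,-3.9,0,0,0,0],[0.6,-2.3,-3.9,0,0,0,0],[0.6,0,0,0,0,0,0],[0.6,0,0,0,0,0,0]]
  ]
}}

```text
time: 34.05
tool_pos: [180.9, -618.8, 234.7]
tool_rot: [[-0.155, 0.988, 0.0], [0.988, 0.155, -0.0], [-0.0, 0.0, -1.0]]
wrist_force: [-0.1, 0.9, -0.6]
opening: 0.397
finger_force: 0.0
```

Run:
```python
from h import *
delta((181,-624),.14,200)
t=camera("top")["image"];s=camera("side")["image"]
a=cv2.resize(t[110:250,105:485],(800,295),interpolation=cv2.INTER_CUBIC)
b=cv2.resize(s[115:315,130:390],(390,300),interpolation=cv2.INTER_CUBIC)
d=cv2.resize(s[120:170,300:380],(410,256),interpolation=cv2.INTER_CUBIC)
d=np.vstack([d,np.zeros((44,410,3),np.uint8)])
cv2.imwrite("pics/end.png",np.vstack([a,np.hstack([b,d])]))
```

```text
az 0.015 tx -0.51 ty -0.06 tz 3.47 pos [ 180.9 -618.8  234.7] tilt [ 0.0004 -0.0001] F [-0.1  0.9 -0.6] open 0.397 ff 0.0 t 34.05
```

View pics/end.png

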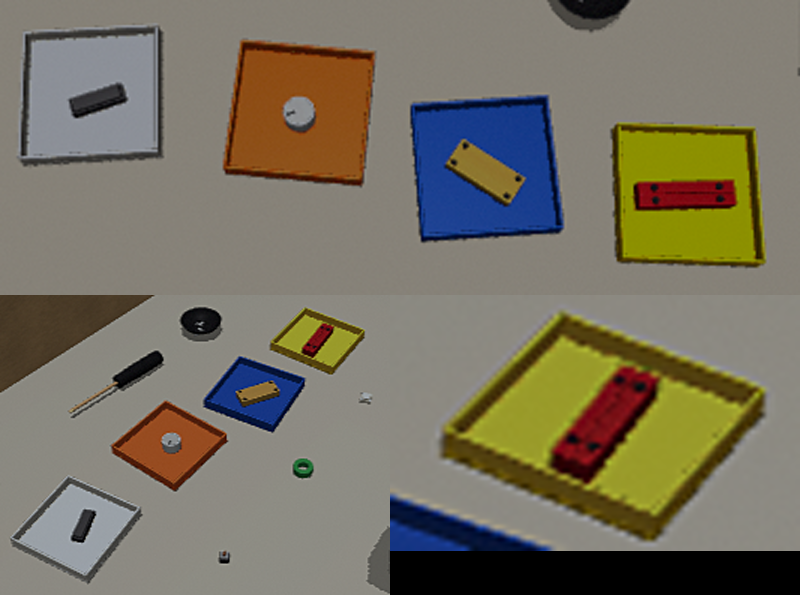

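The last picture shows every part flat in its tray and clear of the walls. The keycap is at (97,98), the knob at (299,113) and the weight at (485,170). The two feet lie parallel, side by side, at (685,193).

```bash
python3 -c "
from workcell import *
print(sign_off())"
```

```text
the job is handed in; nothing more can be done
None
```

All five parts are in their trays, set down gently in the order asked and released, with the two feet picked up in one grasp and laid down as a pair; I handed the job in at about 34 s on the robot's clock.

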